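# Lock the lamp hatch of the spectrophotometer with the coin key

### The job

The spectrophotometer's lamp has just been changed and its grey lamp hatch still stands a little open on its foam seal. Take the orange coin key from the blue tool stand, press the hatch home with the key in the slotted latch, without forcing it, and turn the latch clockwise as far as it goes so that the hatch stays shut, flush and locked. Then stand the key back in its own slot in the tool stand; touch the instrument only with the key and leave everything else where it is.

Things in the scene. Friction and masses are not known exactly. Their poses are not given: they have to be found in the camera images.
- spectro: Benchtop spectrophotometer, fixed; white housing 280 x 340 mm (x, y), top 150 mm above the bench. Origin: centre of its underside; z up. A sloping control panel reaches 50 mm farther on -x. On top: grey lamp hatch on the +y half, dark grey sample cover, 16 mm high, on the -y half. All is plastic: more than 35 N from the key (pressing and turning together) breaks it.
- hatch_hinge (a point): Middle of the hinge line of the lamp hatch (grey plate 125 mm in x, 120 mm in y), at its +x edge, at the height of the housing's top. Axes are those of the hatch: x away from the plate, y along the hinge line, z up. The latch lies 85 mm from here along -x.
- bezel (a point): Centre of the round black bezel (bore 43 mm) on the hatch, at the height of the latch's face (151.5 mm above the bench when home, some 6 mm more ajar). Axes as hatch_hinge. The latch, an aluminium disc of 32 mm diameter, floats in it: each run it sits anywhere within 5 mm of this point along y (not x). Its place is not measured: find the slot by feel or by eye. Under 6 N of side load it stays put.
- hatch (a joint): Angle of the hatch (rad): 0 is home (flush, hard stop), about 0.07 as it stands ajar on its seal. The seal pushes it up like a spring, some 2 N per mm at the latch; about 10 N straight down on the latch brings it home. Unlocked it rises again when let go; locked it stays within 0.02.
- latch (a joint): Angle of the slotted latch (rad), growing clockwise seen from above. Slot through the disc's centre: 24 mm long, closed ends, 3.6 mm wide, 6 mm deep, dark floor. 0: slot along the bezel's x. 1.571: locked, hard stop, slot along y. Starts at 0.1 to 0.3; stiff (0.05 N m), stays where left. Its cam is blocked near 0.5 unless the hatch is held within 1 mm of home. Blade play 0.06 rad.
- key_grip (a point): Centre of the coin key's orange handle, a flat bar 26 mm wide (its x), 14 mm thick (its y), 58 mm tall (its z), 29 mm above and below this point. The key weighs about 50 g.
- key_tip (a point): Middle of the lower edge of the key's steel blade, 53 mm below key_grip along the key's z. The blade is 19 mm wide (its x), 2.5 mm thick (its y) and stands 24 mm out of the handle.
- stand_slot (a point): Centre of the mouth of the key's slot in the top of the blue tool stand (block 130 x 56 x 45 mm, fixed). Slot 25 mm long (its x, along the block), 8 mm wide (its y), 30 mm deep, straight down. The key stands in it blade down, axes as this point's, handle's foot on the block, key_tip 24 mm below this point. A green marker stands 82 mm away towards +x, 62 mm over the block.
- marker: Green marker pen, 12 mm diameter, 90 mm long, standing in the tool stand; origin at its foot. Leave alone.
- tipbox: Box of pipette tips, 122 x 82 x 86 mm, grey with blue lid; origin at the centre of its underside. Leave alone.
- old_lamp: Spent lamp with white ceramic foot (34 mm diameter, 57 mm tall) standing on the bench; origin under its foot. Leave alone.
- lamp_carton: Empty lamp carton, 50 x 50 x 85 mm; origin at the centre of its underside. Leave alone.
- reagent: Glass reagent bottle, 70 mm diameter, 160 mm tall; origin under its foot. Leave alone.
- dishes: Stack of three petri dishes, 90 mm diameter, 45 mm tall; origin under its centre. Leave alone.
- tube_rack: Orange tube rack with capped tubes, 100 x 200 x 84 mm; origin under its centre. Leave alone.
- beaker: Glass beaker, 68 mm diameter, 85 mm tall; origin under its foot. Leave alone.

How it is judged:
By the outcome, as a careful person would: the job done as asked, in the order asked, and still so for the second after the job is handed in, with the robot touching nothing.
It also fails if it takes over 72 s, if anything falls off the work surface, if the arm or the gripper's body presses on something with over 40 N, if the wrist force passes 120 N, or if a joint passes its speed limit or range.

### The arm

A 6-joint arm with a two-finger parallel gripper is mounted at the origin on the work surface. World frame = base frame: x ahead of the robot, y to its left, z up, the work surface at z = 0. Lengths are in m, angles in rad, forces in N, time in s.
With the tool pointing down it reaches from about 0.35 to 0.775 m from the base axis. Payload 7.3 kg.
Tool frame: the origin (TCP) lies on the centre line of the jaws, within the pads' length; the fingertips stand tip_reach ahead of it and the grasp point (between the pads) lies 6 mm ahead of it (tip_reach is the distance from the TCP to the fingertips, in m); x points along the fingers, y is the direction in which the jaws open and shut, and the axes are right-handed (so a half turn about x gives the same grasp; the last joint's range is limited). The gripper opens to 92 mm and grips with 3 to 60 N. Pads are 19 mm wide; open, the fingers measure 130 mm over their backs; the gripper's body (75 mm by 190 mm) begins 47 mm behind the grasp point.
Start: joints at [-1.349, 0.342, 1.524, -0, 1.275, -0.146], TCP at [0.189, -0.49, 0.252] pointing down, gripper open.
Joint ranges: [-2.53, 2.53], [-0.77, 2.02], [0.04, 2.7], [-1, 4.14], [0.28, 2.66], [-3.11, 3.11]. Speed limits (rad/s): [2.57, 2.57, 3.14, 3.14, 3.14, 3.14].

### API

Orientations are given as [roll, pitch, yaw] about the fixed x, y, z axes, in that order (R = Rz(yaw) Ry(pitch) Rx(roll)).
In Python, from cell import observe, read_camera, get_calibration, hand_in, tip_reach gives the robot as it stands. The module is installed in compiled form; this text tells all that it offers.
- The arm moves only by the shell command python3 -m crank 'ROWS' [FORCE]. ROWS is JSON, a list of rows, each an object of numbers: "fingers": the opening, from -1 (shut) to 1 (fully open); "tx", "ty", "tz": the shift along the tool's x, y, z in units of 40 mm (1.0 is 40 mm); "roll": the turn about the tool's x in units of 10 degrees (1.0 is 10 degrees). In form: [{"fingers": .., "tx": .., "ty": .., "tz": .., "roll": ..}, ...]. A call has exactly 8 rows; each row is the pose to reach, as a shift and turn from the pose commanded when the call began, along the tool's axes at that moment; what a row does not reach only later rows make up. A row lasts 1/8 s, in which the tool goes at most 62.5 mm and 10.7 degrees, less where a joint would pass 70% of its speed; a pose out of reach is approached as far as the arm can. A call with a gripper value outside its range is refused whole. The fingers move at their own pace and stop on an object; FORCE is the grip in N (left out, the last holds). Time passes only in rows, so rows that repeat a pose let the fingers close, or fill a call up. It gives the time, the measured TCP pose, the force and the opening at its end, in the units of the state.
- observe(): the state, without advancing time (a new reading comes with each control period).
- read_camera(name): name is "side" or "top"; returns (picture, depth): 420x560x3 uint8, red, green, blue; 420x560 float32, m along the optical axis (not along the pixel's ray), 0 where there is no reading.
- get_calibration(name): a dict with "vertical_fov" (degrees; the focal length in pixels is half the picture's height over the tangent of half this angle, whatever the lens; pixels are square), "cx", "cy" (the principal point, pixels), "pose" (4x4, takes a point from camera to world coordinates). Camera axes: x right, y down, z forward; pixel columns grow to the right and rows downward; lengths in m; the calibration is good to about 2 mm. A picture is of the moment at which its call begins. get_calibration takes no time and is no camera call.
- hand_in(): hands the job in, once; it reports no verdict.
The state is a dict: "time": time; "qpos": joint angles; "qvel": joint speeds; "joint_efforts": joint torques, N m; "tool_pos": TCP position; "tool_rot": TCP orientation; "contact_force": force on the tool from outside, world axes, zero at the start; "torque": the same for the moment, N m; "opening": finger opening in m.
Only numpy, scipy, OpenCV 4.12 (cv2) and the standard library are available. Lean on these libraries where they do the work, as an engineer would, in place of code of your own. Each camera call takes 0.05 s, during which the arm holds its last target. There are 200 camera calls.

## Working session

There is one attempt and no reset: what is moved stays moved. The work goes in short steps, Python scripts to look and compute and a shell command to move; the robot and the scene stay as the last step left them, time stands still between calls to the robot, and variables do not carry over. Pictures are saved under pics/ and viewed, about 8 in all and at most 12, crops included, and the job is handed in when it is done.

```bash
mkdir -p pics; ls; python3 - <<'E'
from cell import *
import cv2, numpy as np
print(observe(), tip_reach)
for n in ("side","top"):
    p,d=read_camera(n); c=get_calibration(n); print(n,c)
    cv2.imwrite(f"pics/{n}0.png",p[:,:,::-1]); np.savez(f"{n}0.npz",p=p,d=d)
E
```

```text
pics
{'time': 0.0, 'qpos': array([-1.34900510e+00,  3.42716309e-01,  1.52501892e+00, -1.79720046e-05,
        1.27536374e+00, -1.45997328e-01]), 'qvel': array([-4.36965763e-04,  1.26829810e-04,  1.08684896e-03,  1.19316001e-03,
        1.35403067e-04,  9.78790498e-05]), 'joint_efforts': array([-2.10969010e-04, -4.31245708e+01, -2.44217259e+01,  7.17471843e-02,
        5.61016321e-02, -1.38924315e-04]), 'tool_pos': array([ 0.18870226, -0.48952791,  0.25104759]), 'tool_rot': array([-1.70538522,  1.56928991,  1.80400123]), 'contact_force': array([ 0.15112798,  0.78287833, -0.08485421]), 'torque': array([-0.00921292, -0.04494838,  0.04922015]), 'opening': 0.09174856363378067} 0.025
side {'vertical_fov': 43.39740450724318, 'cx': 276.9973055655994, 'cy': 204.4816527878564, 'pose': array([[-0.79967978, -0.32529486,  0.50467366, -0.23162071],
       [-0.6004083 ,  0.43981418, -0.66788723,  0.97905743],
       [-0.00470235, -0.83710617, -0.54702024,  0.92823959],
       [ 0.        ,  0.        ,  0.        ,  1.        ]])}
top {'vertical_fov': 53.766712674237176, 'cx': 279.526223180985, 'cy': 212.10143370166304, 'pose': array([[-1.09666255e-02, -9.96162705e-01,  8.68308570e-02,
         4.14501752e-01],
       [-9.99939696e-01,  1.08747240e-02, -1.53136473e-03,
        -1.77692456e-02],
       [ 5.81226827e-04, -8.68424147e-02, -9.96221892e-01,
         1.50340988e+00],
       [ 0.00000000e+00,  0.00000000e+00,  0.00000000e+00,
         1.00000000e+00]])}
```

View pics/side0.png

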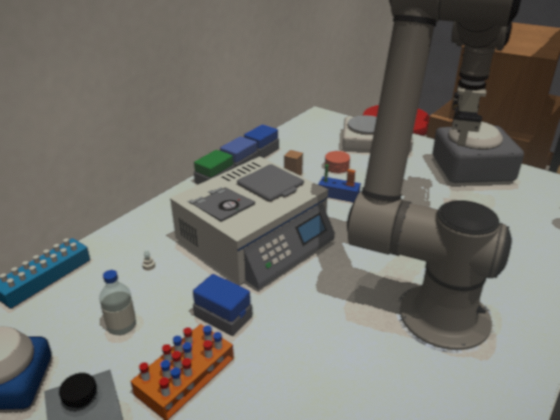

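View pics/top0.png

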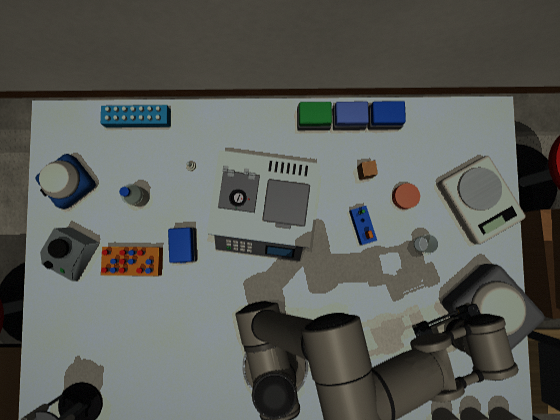

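The side view shows the spectro centre-left, with the hatch bezel at (230,204) and the blue stand with the key at (351,178). In the top view the bezel is at (238,197), the stand at (363,225) and the key at (369,234).

```bash
cat > h.py <<'E'
from cell import *
import cv2, numpy as np
C={n:get_calibration(n) for n in("side","top")}
def ray(n,u,v):
    c=C[n]; f=210/np.tan(np.radians(c["vertical_fov"]/2)); P=c["pose"]
    return P[:3,3], P[:3,:3]@np.array([(u-c["cx"])/f,(v-c["cy"])/f,1.])
def plane(n,u,v,z):
    o,d=ray(n,u,v); return o+d*(z-o[2])/d[2]
def pt(n,u,v,dep):
    o,d=ray(n,u,v); return o+d*dep
def two(a,b):
    (o,d),(p,e)=ray("side",*a),ray("top",*b)
    s=np.linalg.lstsq(np.c_[d,-e],p-o,rcond=None)[0]; A=o+d*s[0];B=p+e*s[1]
    return (A+B)/2,np.linalg.norm(A-B)
def proj(n,X):
    c=C[n]; f=210/np.tan(np.radians(c["vertical_fov"]/2)); q=np.linalg.inv(c["pose"])@np.r_[X,1]
    return np.array([c["cx"]+f*q[0]/q[2],c["cy"]+f*q[1]/q[2]])
def mask(p,lo,hi,box):
    h=cv2.cvtColor(p,cv2.COLOR_RGB2HSV); m=cv2.inRange(h,lo,hi); k=np.zeros_like(m); x0,y0,x1,y1=box; k[y0:y1,x0:x1]=m[y0:y1,x0:x1]; return k
E
python3 - <<'E'
from h import *
S=np.load("side0.npz");T=np.load("top0.npz")
for n,D,bx in(("top",T,(340,195,385,255)),("side",S,(310,145,370,205))):
    for nm,lo,hi in(("blue",(100,120,40),(125,255,255)),("orange",(0,110,60),(18,255,255)),("green",(40,80,30),(90,255,255))):
        m=mask(D["p"],lo,hi,bx); ys,xs=np.nonzero(m)
        if len(xs)==0: print(n,nm,0);continue
        print(n,nm,len(xs),xs.mean(),ys.mean(),cv2.minAreaRect(np.c_[xs,ys].astype(np.float32)), "depth pts",np.round(np.median([pt(n,x,y,D["d"][y,x]) for x,y in zip(xs,ys)],0),3))
for u,v in((238,197),(225,180),(285,200),(225,240)): print(u,v,T["d"][v,u],pt("top",u,v,T["d"][v,u]))
a=cv2.resize(T["p"][140:265,205:325],None,fx=4,fy=4,interpolation=cv2.INTER_CUBIC)
b=cv2.resize(T["p"][195:255,342:387],(300,400),interpolation=cv2.INTER_CUBIC)
c=np.zeros((500,780,3),np.uint8); c[:,:480]=a; c[:400,480:]=b
cv2.imwrite("pics/z1.png",c[:,:,::-1])
d=cv2.resize(S["p"][140:250,165:375],None,fx=3.8,fy=3.8,interpolation=cv2.INTER_CUBIC)
cv2.imwrite("pics/z2.png",d[:,:,::-1])
E
```

```text
top blue 505 363.009900990099 224.37227722772278 ((363.5037841796875, 224.76194763183594), (36.587459564208984, 16.060338973999023), 72.47443389892578) depth pts [ 0.496 -0.313  0.044]
top orange 27 370.1111111111111 233.88888888888889 ((370.0, 234.0), (6.0, 4.0), 90.0) depth pts [ 0.459 -0.325  0.101]
top green 9 363.0 211.0 ((363.0, 211.0), (2.0, 2.0), 90.0) depth pts [ 0.537 -0.303  0.104]
side blue 325 340.2769230769231 185.97230769230768 ((338.57598876953125, 188.33201599121094), (38.818145751953125, 17.083560943603516), 10.30484676361084) depth pts [ 0.487 -0.307  0.046]
side orange 453 340.04415011037526 163.52759381898454 ((341.15069580078125, 168.0684814453125), (37.45316696166992, 22.003734588623047), 69.44395446777344) depth pts [ 0.576 -0.449  0.046]
side green 9 326.22222222222223 169.88888888888889 ((326.0622863769531, 172.00390625), (1.1228091716766357, 16.093597412109375), 3.5763344764709473) depth pts [ 0.538 -0.305  0.103]
238 197 1.3662372 [0.58425252 0.11655255 0.14658038]
225 180 1.3651121 [0.64039167 0.15867206 0.1525381 ]
285 200 1.3433206 [ 0.57004225 -0.03800312  0.16858285]
225 240 1.4065447 [0.44429598 0.16624278 0.09384498]
```

View pics/z1.png

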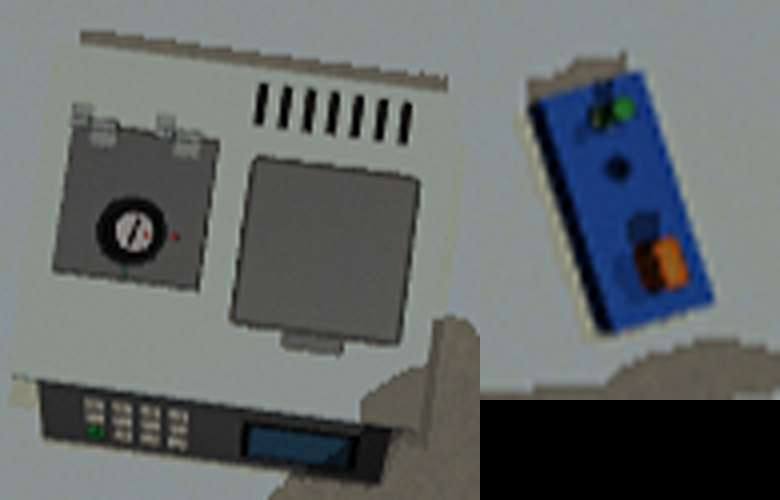

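View pics/z2.png

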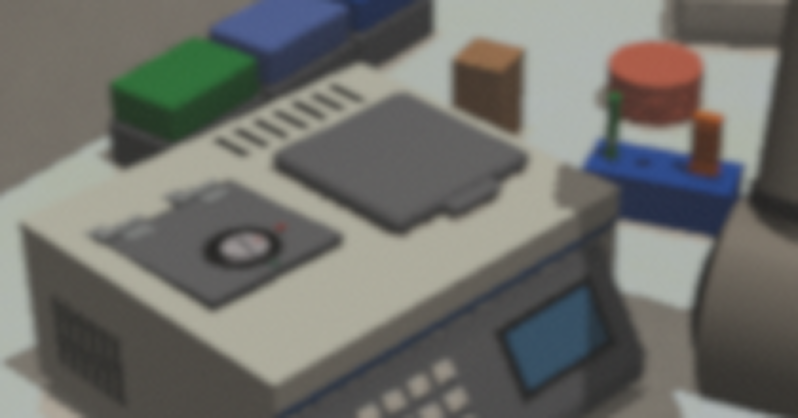

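The crops show the bezel at about (237.6,197.4) in the top view. The slot leans some 20° clockwise of the hatch's x, the key is at (369.8,233.9) and the marker at (363,211). Next come the finer measurements.

```bash
python3 - <<'E'
from h import *
S=np.load("side0.npz");T=np.load("top0.npz")
r=lambda x:np.round(x,4)
# stand
k=plane("top",369.8,233.9,.103); m=plane("top",363,211,.107)
print("key",r(k),"marker",r(m),"dist",r(np.linalg.norm((m-k)[:2])),"yaw",r(np.degrees(np.arctan2(*(m-k)[1::-1]))))
print("two key",two((351.3,170.8),(369.8,233.9)))
mb=mask(T["p"],(100,120,40),(125,255,255),(340,195,385,255)); ys,xs=np.nonzero(mb)
w=np.array([plane("top",x,y,.045)[:2] for x,y in zip(xs,ys)],np.float32); print("block",cv2.minAreaRect(w*1000))
# hatch corners (z1 px)
f=lambda x,y:(205+(x+.5)/4-.5,140+(y+.5)/4-.5)
c=[plane("top",*f(*q),z) for q,z in(((72,125),.152),((219,142),.152),((198,291),.159),((54,270),.159))]
print(r(c)); c=np.array(c)
for a,b in((3,0),(2,1)): print("xdir",np.degrees(np.arctan2(*(c[b]-c[a])[1::-1])),np.linalg.norm((c[b]-c[a])[:2]))
for a,b in((1,0),(2,3)): print("ydir-90",np.degrees(np.arctan2(*(c[b]-c[a])[1::-1]))-90,np.linalg.norm((c[b]-c[a])[:2]))
for n,D,bx in(("top",T,(226,186,252,210)),("side",S,(215,194,248,216))):
    x0,y0,x1,y1=bx; K=8
    g=cv2.resize(cv2.cvtColor(D["p"],cv2.COLOR_RGB2GRAY)[y0:y1,x0:x1],None,fx=K,fy=K,interpolation=cv2.INTER_CUBIC)
    un=lambda q:(x0+(q[0]+.5)/K-.5,y0+(q[1]+.5)/K-.5)
    for nm,mm in(("ring",g<45),("disc",g>115)):
        cs,_=cv2.findContours(mm.astype(np.uint8),cv2.RETR_EXTERNAL,cv2.CHAIN_APPROX_NONE)
        q=cv2.convexHull(max(cs,key=cv2.contourArea) if nm=="ring" else np.vstack([z for z in cs if abs(cv2.boundingRect(z)[0]/K-(x1-x0)/2)<6]))
        e=cv2.fitEllipse(q); print(n,nm,un(e[0]),np.array(e[1])/K,r(plane(n,*un(e[0]),.1575)))
    cv2.imwrite(f"pics/b_{n}.png",cv2.resize(D["p"][y0:y1,x0:x1],None,fx=14,fy=14,interpolation=cv2.INTER_NEAREST)[:,:,::-1])
a=cv2.imread("pics/b_top.png");b=cv2.imread("pics/b_side.png"); o=np.zeros((340,a.shape[1]+b.shape[1],3),np.uint8);o[:a.shape[0],:a.shape[1]]=a;o[:b.shape[0],a.shape[1]:]=b
print(a.shape,o.shape); cv2.imwrite("pics/z3.png",o[:, :800] if o.shape[1]<=900 else o)
o=observe(); from scipy.spatial.transform import Rotation as R
print(R.from_euler("xyz",o["tool_rot"]).as_matrix().round(3))
E
```

```text
key [ 0.4593 -0.3241  0.103 ] marker [ 0.5369 -0.3025  0.107 ] dist 0.0805 yaw 15.5481
two key (array([ 0.45873188, -0.3245787 ,  0.10241195]), np.float64(0.0013983099524878064))
block ((493.99371337890625, -315.41748046875), (128.21014404296875, 56.87721252441406), 16.05139923095703)
[[0.671  0.1666 0.152 ]
 [0.6555 0.0453 0.152 ]
 [0.5317 0.0629 0.159 ]
 [0.5502 0.1802 0.159 ]]
xdir -6.420619127079676 0.12163869003498126
xdir -8.090647920151714 0.12506525683694503
ydir-90 -7.292428784587841 0.12227611319334548
ydir-90 -8.947126873493431 0.11873255075593353
top ring (237.42627334594727, 197.40514659881592) [17.53879738 17.87649727] [0.5816 0.1174 0.1575]
top disc (238.0355043411255, 197.54411220550537) [8.85271454 8.98150158] [0.5811 0.1154 0.1575]
side ring (221.36345291137695, 205.65851593017578) [3.73577285 4.4870882 ] [0.5951 0.1307 0.1575]
side disc (243.1238250732422, 213.6667423248291) [ 7.15190649 29.09187889] [0.5241 0.1254 0.1575]
(336, 364, 3) (340, 826, 3)
[[-0.     0.36  -0.933]
 [ 0.001 -0.933 -0.36 ]
 [-1.    -0.001 -0.   ]]
```

View pics/z3.png

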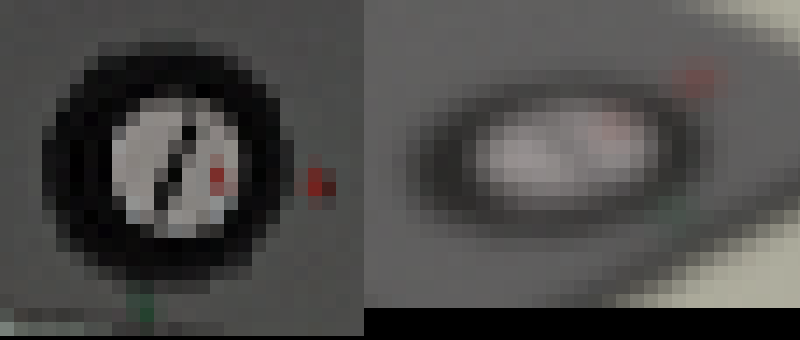

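The disc and slot are at (238.0,197.4) in the top view, which puts the latch at about (0.581,0.1155) with the slot near yaw −23°. Stand yaw is 15.8° and the key is at (0.459,−0.3245). To keep joint 6 in range I need the half-turned grasp, a roll of −174.7°. I'm setting out now.

```bash
python3 -m crank '[{"fingers":0,"tz":-0.8,"ty":-0.15,"roll":-1},{"fingers":0,"tz":-2.1,"ty":-0.4,"roll":-2},{"fingers":0,"tz":-3.4,"ty":-0.65,"roll":-3},{"fingers":0,"tz":-4.7,"ty":-0.9,"roll":-4},{"fingers":0,"tz":-6,"ty":-1.15,"roll":-5},{"fingers":0,"tz":-7.1,"ty":-1.3,"roll":-6},{"fingers":0,"tz":-7.78,"ty":-1.42,"roll":-7},{"fingers":0,"tz":-7.78,"ty":-1.42,"roll":-8}]' 40
python3 -m crank '[{"fingers":0,"roll":-1},{"fingers":0,"roll":-2},{"fingers":0,"roll":-3},{"fingers":0,"roll":-4},{"fingers":0,"roll":-5},{"fingers":0,"roll":-6},{"fingers":0,"roll":-7},{"fingers":0,"roll":-8}]'
python3 -m crank '[{"fingers":0,"tx":0.5,"roll":-0.7},{"fingers":0,"tx":1,"roll":-1.47},{"fingers":0,"tx":1.5,"roll":-1.47},{"fingers":0,"tx":2,"roll":-1.47},{"fingers":0,"tx":2.2,"roll":-1.47},{"fingers":0,"tx":2.2,"roll":-1.47},{"fingers":0,"tx":2.2,"roll":-1.47},{"fingers":0,"tx":2.2,"roll":-1.47}]'
cat > s.py <<'E'
from cell import observe
import numpy as np
from scipy.spatial.transform import Rotation as R
o=observe();M=R.from_euler("xyz",o["tool_rot"]).as_matrix();f=lambda v:np.round(v,4).tolist()
print("t",o["time"],"pos",f(o["tool_pos"]),"yaw y",round(np.degrees(np.arctan2(M[1,1],M[0,1])),2),"down",f(M[:,0]),"F",f(o["contact_force"]),"T",f(o["torque"]),"op",round(o["opening"],4),"q6",round(o["qpos"][5],2))
E
python3 s.py
```

```text
t 0.1 pos [0.1887, -0.4896, 0.2511] yaw y -68.93 down [-0.0003, 0.0013, -1.0] F [0.3515, -0.6857, -0.3294] T [-0.0484, 0.0044, 0.0293] op 0.0917 q6 -0.15invalid input at $[0]: expected keys fingers, tx, ty, tz, roll
invalid input at $[0]: expected keys fingers, tx, ty, tz, roll
invalid input at $[0]: expected keys fingers, tx, ty, tz, roll
```

```bash
python3 -m crank '[{"fingers":0,"tx":0,"tz":-0.8,"ty":-0.15,"roll":-1},{"fingers":0,"tx":0,"tz":-2.1,"ty":-0.4,"roll":-2},{"fingers":0,"tx":0,"tz":-3.4,"ty":-0.65,"roll":-3},{"fingers":0,"tx":0,"tz":-4.7,"ty":-0.9,"roll":-4},{"fingers":0,"tx":0,"tz":-6,"ty":-1.15,"roll":-5},{"fingers":0,"tx":0,"tz":-7.1,"ty":-1.3,"roll":-6},{"fingers":0,"tx":0,"tz":-7.78,"ty":-1.42,"roll":-7},{"fingers":0,"tx":0,"tz":-7.78,"ty":-1.42,"roll":-8}]' 40
python3 -m crank '[{"fingers":0,"tx":0.2,"ty":0,"tz":0,"roll":-1},{"fingers":0,"tx":0.4,"ty":0,"tz":0,"roll":-2},{"fingers":0,"tx":0.6,"ty":0,"tz":0,"roll":-3},{"fingers":0,"tx":0.8,"ty":0,"tz":0,"roll":-4},{"fingers":0,"tx":1,"ty":0,"tz":0,"roll":-5},{"fingers":0,"tx":1.2,"ty":0,"tz":0,"roll":-6},{"fingers":0,"tx":1.4,"ty":0,"tz":0,"roll":-7},{"fingers":0,"tx":1.5,"ty":0,"tz":0,"roll":-8}]'
python3 -m crank '[{"fingers":0,"tx":0,"ty":0,"tz":0,"roll":-0.7},{"fingers":0,"tx":0.2,"ty":0,"tz":0,"roll":-1.47},{"fingers":0,"tx":0.5,"ty":0,"tz":0,"roll":-1.47},{"fingers":0,"tx":0.7,"ty":0,"tz":0,"roll":-1.47},{"fingers":0,"tx":0.7,"ty":0,"tz":0,"roll":-1.47},{"fingers":0,"tx":0.7,"ty":0,"tz":0,"roll":-1.47},{"fingers":0,"tx":0.7,"ty":0,"tz":0,"roll":-1.47},{"fingers":0,"tx":0.7,"ty":0,"tz":0,"roll":-1.47}]'
python3 s.py
```

```text
time: 1.1
tool_pos: [0.4603, -0.3234, 0.251]
tool_rot: [-2.876, 1.57, 2.038]
contact_force: [-0.9, -0.7, 0.5]
opening: 0.046
time: 2.1
tool_pos: [0.4584, -0.3247, 0.1908]
tool_rot: [2.415, 1.569, 2.44]
contact_force: [-0.7, -0.5, 0.7]
opening: 0.0459
time: 3.1
tool_pos: [0.4589, -0.3251, 0.1641]
tool_rot: [-1.083, 1.57, -0.808]
contact_force: [-0.1, 0.1, -0.6]
opening: 0.046
t 3.1 pos [0.4589, -0.3251, 0.1641] yaw y 105.76 down [0.0005, -0.0006, -1.0] F [-0.0664, 0.0868, -0.6374] T [0.1403, -0.1253, -0.009] op 0.046 q6 -2.6
```

```bash
python3 -m crank '[{"fingers":0,"tx":0.5,"ty":0,"tz":0,"roll":0},{"fingers":0,"tx":1,"ty":0,"tz":0,"roll":0},{"fingers":0,"tx":1.4,"ty":0,"tz":0,"roll":0},{"fingers":0,"tx":1.7,"ty":0,"tz":0,"roll":0},{"fingers":0,"tx":1.9,"ty":0,"tz":0,"roll":0},{"fingers":0,"tx":2,"ty":0,"tz":0,"roll":0},{"fingers":0,"tx":2,"ty":0,"tz":0,"roll":0},{"fingers":0,"tx":2,"ty":0,"tz":0,"roll":0}]' 40
python3 s.py
python3 -m crank '[{"fingers":-0.4,"tx":0,"ty":0,"tz":0,"roll":0},{"fingers":-0.6,"tx":0,"ty":0,"tz":0,"roll":0},{"fingers":-0.75,"tx":0,"ty":0,"tz":0,"roll":0},{"fingers":-1,"tx":0,"ty":0,"tz":0,"roll":0},{"fingers":-1,"tx":0,"ty":0,"tz":0,"roll":0},{"fingers":-1,"tx":0,"ty":0,"tz":0,"roll":0},{"fingers":-1,"tx":0,"ty":0,"tz":0,"roll":0},{"fingers":-1,"tx":0,"ty":0,"tz":0,"roll":0}]' 40
python3 s.py
```

```text
time: 4.1
tool_pos: [0.459, -0.3252, 0.0842]
tool_rot: [-1.08, 1.57, -0.805]
contact_force: [0.1, -0.5, 0.1]
opening: 0.046
t 4.1 pos [0.459, -0.3252, 0.0842] yaw y 105.77 down [0.0007, -0.0007, -1.0] F [0.0962, -0.4537, 0.0926] T [0.0865, -0.1235, 0.005] op 0.046 q6 -2.6
time: 5.1
tool_pos: [0.4589, -0.3253, 0.0839]
tool_rot: [-1.246, 1.57, -0.971]
contact_force: [0.8, -0.6, 1.2]
opening: 0.0138
t 5.1 pos [0.4589, -0.3253, 0.0839] yaw y 105.77 down [0.0004, -0.0006, -1.0] F [0.7939, -0.6237, 1.1541] T [-0.3099, -0.2279, -0.0159] op 0.0138 q6 -2.6
```

```bash
python3 -m crank '[{"fingers":-1,"tx":-0.6,"ty":0,"tz":0,"roll":0},{"fingers":-1,"tx":-1.6,"ty":0,"tz":0,"roll":0},{"fingers":-1,"tx":-2.8,"ty":0,"tz":0,"roll":0},{"fingers":-1,"tx":-4,"ty":0.3,"tz":0.2,"roll":0.2},{"fingers":-1,"tx":-4.8,"ty":1.2,"tz":0.7,"roll":0.5},{"fingers":-1,"tx":-5,"ty":2.3,"tz":1.4,"roll":1},{"fingers":-1,"tx":-5,"ty":3.5,"tz":2.1,"roll":1.5},{"fingers":-1,"tx":-5,"ty":4.7,"tz":2.8,"roll":2}]' 
python3 s.py
```

```text
time: 6.1
tool_pos: [0.5152, -0.1116, 0.2835]
tool_rot: [2.599, 1.57, 2.522]
contact_force: [1.0, -0.1, 0.0]
opening: 0.0138
t 6.1 pos [0.5152, -0.1116, 0.2835] yaw y 85.59 down [-0.001, 0.0007, -1.0] F [0.9737, -0.0726, 0.0297] T [0.1436, -0.1956, -0.0267] op 0.0138 q6 -1.85
```

```bash
python3 -m crank '[{"fingers":-1,"tx":0,"ty":1.2,"tz":0.25,"roll":0.4},{"fingers":-1,"tx":0,"ty":2.4,"tz":0.5,"roll":0.8},{"fingers":-1,"tx":0,"ty":3.6,"tz":0.75,"roll":1.2},{"fingers":-1,"tx":0,"ty":4.8,"tz":1,"roll":1.6},{"fingers":-1,"tx":0,"ty":5.5,"tz":1.15,"roll":1.87},{"fingers":-1,"tx":0.4,"ty":5.79,"tz":1.21,"roll":1.87},{"fingers":-1,"tx":0.9,"ty":5.79,"tz":1.21,"roll":1.87},{"fingers":-1,"tx":1.3,"ty":5.79,"tz":1.21,"roll":1.87}]' 
python3 s.py
python3 - <<'E'
from h import *
o=observe(); print(o["tool_pos"])
p,d=read_camera("side"); np.savez("side1.npz",p=p,d=d)
x,y=proj("side",np.r_[o["tool_pos"][:2],o["tool_pos"][2]-.0629]); print("expected tip",x,y, "slot",proj("side",[.581,.1155,.1575]))
x0,y0=195,150; q=cv2.resize(p[y0:y0+75,x0:x0+75],None,fx=8,fy=8,interpolation=cv2.INTER_CUBIC); cv2.imwrite("pics/z4.png",q[:,:,::-1])
p,d=read_camera("top"); np.savez("top1.npz",p=p,d=d)
E
```

```text
time: 7.1
tool_pos: [0.5799, 0.1131, 0.2295]
tool_rot: [-2.571, 1.568, -2.971]
contact_force: [0.4, -0.5, -0.4]
opening: 0.0139
t 7.1 pos [0.5799, 0.1131, 0.2295] yaw y 67.1 down [-0.0029, -0.0005, -1.0] F [0.4271, -0.5055, -0.4403] T [0.0446, -0.1577, 0.0035] op 0.0139 q6 -1.11
[0.57986358 0.11313111 0.22952648]
expected tip 229.86413937471104 201.75094747659153 slot [229.14010355 204.87310196]
```

View pics/z4.png

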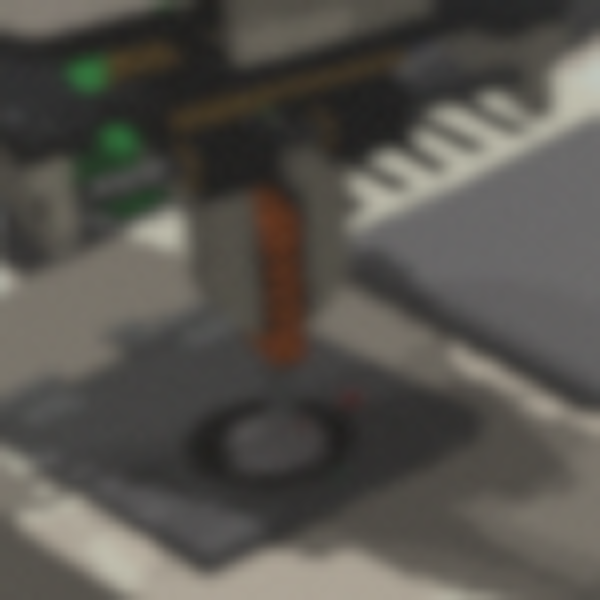

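The picture shows the key's blade ending near crop (279,405), just above the disc at (278,440), which agrees with the computed projection. Next I touch down 3 mm to one side and sweep.

```bash
python3 s.py; python3 -m crank '[{"fingers":-1,"tx":0,"ty":-0.075,"tz":0,"roll":0},{"fingers":-1,"tx":0,"ty":-0.075,"tz":0,"roll":0},{"fingers":-1,"tx":0,"ty":-0.075,"tz":0,"roll":0},{"fingers":-1,"tx":0.05,"ty":-0.075,"tz":0,"roll":0},{"fingers":-1,"tx":0.1,"ty":-0.075,"tz":0,"roll":0},{"fingers":-1,"tx":0.15,"ty":-0.075,"tz":0,"roll":0},{"fingers":-1,"tx":0.2,"ty":-0.075,"tz":0,"roll":0},{"fingers":-1,"tx":0.2,"ty":-0.075,"tz":0,"roll":0}]' 
python3 s.py
```

```text
t 7.2 pos [0.5794, 0.1129, 0.2289] yaw y 67.05 down [-0.0053, -0.0005, -1.0] F [-0.2331, -1.1659, -1.4655] T [0.0616, -0.0775, 0.043] op 0.0139 q6 -1.11
time: 8.2
tool_pos: [0.5795, 0.111, 0.2235]
tool_rot: [-2.423, 1.57, -2.824]
contact_force: [0.0, 0.2, -1.1]
opening: 0.0141
t 8.2 pos [0.5795, 0.111, 0.2235] yaw y 67.08 down [-0.0004, -0.0001, -1.0] F [0.0068, 0.2137, -1.1367] T [0.0999, -0.1616, 0.0135] op 0.0141 q6 -1.11
```

```bash
python3 -m crank '[{"fingers":-1,"tx":0.03,"ty":0,"tz":0,"roll":0},{"fingers":-1,"tx":0.05,"ty":0,"tz":0,"roll":0},{"fingers":-1,"tx":0.07,"ty":0,"tz":0,"roll":0},{"fingers":-1,"tx":0.08,"ty":0,"tz":0,"roll":0},{"fingers":-1,"tx":0.09,"ty":0,"tz":0,"roll":0},{"fingers":-1,"tx":0.1,"ty":0,"tz":0,"roll":0},{"fingers":-1,"tx":0.1,"ty":0,"tz":0,"roll":0},{"fingers":-1,"tx":0.1,"ty":0,"tz":0,"roll":0}]' 
python3 s.py
```

```text
time: 9.2
tool_pos: [0.5796, 0.111, 0.2198]
tool_rot: [-0.246, 1.571, -0.646]
contact_force: [-0.6, 0.5, 1.4]
opening: 0.0139
t 9.2 pos [0.5796, 0.111, 0.2198] yaw y 67.07 down [0.0001, -0.0001, -1.0] F [-0.6239, 0.5338, 1.407] T [0.0651, -0.0695, 0.0053] op 0.0139 q6 -1.11
```

```bash
python3 -m crank '[{"fingers":-1,"tx":0.02,"ty":0,"tz":0,"roll":0},{"fingers":-1,"tx":0.04,"ty":0,"tz":0,"roll":0},{"fingers":-1,"tx":0.04,"ty":0,"tz":0,"roll":0},{"fingers":-1,"tx":0.04,"ty":0,"tz":0,"roll":0},{"fingers":-1,"tx":0.04,"ty":0,"tz":0,"roll":0},{"fingers":-1,"tx":0.04,"ty":0,"tz":0,"roll":0},{"fingers":-1,"tx":0.04,"ty":0,"tz":0,"roll":0},{"fingers":-1,"tx":0.04,"ty":0,"tz":0,"roll":0}]' 
python3 s.py
python3 -m crank '[{"fingers":-1,"tx":0,"ty":0.01,"tz":0,"roll":0},{"fingers":-1,"tx":0,"ty":0.02,"tz":0,"roll":0},{"fingers":-1,"tx":0,"ty":0.025,"tz":0,"roll":0},{"fingers":-1,"tx":0,"ty":0.025,"tz":0,"roll":0},{"fingers":-1,"tx":0,"ty":0.025,"tz":0,"roll":0},{"fingers":-1,"tx":0,"ty":0.025,"tz":0,"roll":0},{"fingers":-1,"tx":0,"ty":0.025,"tz":0,"roll":0},{"fingers":-1,"tx":0,"ty":0.025,"tz":0,"roll":0}]' 
python3 s.py
```

```text
time: 10.2
tool_pos: [0.5796, 0.111, 0.2181]
tool_rot: [-1.957, 1.571, -2.357]
contact_force: [-1.6, -0.2, 2.4]
opening: 0.0139
t 10.2 pos [0.5796, 0.111, 0.2181] yaw y 67.07 down [-0.0, -0.0, -1.0] F [-1.647, -0.1605, 2.4426] T [0.1208, 0.1742, -0.0168] op 0.0139 q6 -1.11
time: 11.2
tool_pos: [0.5801, 0.1118, 0.2182]
tool_rot: [0.001, 1.57, -0.399]
contact_force: [1.8, -2.1, 2.1]
opening: 0.0139
t 11.2 pos [0.5801, 0.1118, 0.2182] yaw y 67.07 down [0.0004, -0.0002, -1.0] F [1.8466, -2.0705, 2.1283] T [-0.2562, -0.2411, 0.0582] op 0.0139 q6 -1.11
```

```bash
python3 -m crank '[{"fingers":-1,"tx":0,"ty":0.01,"tz":0,"roll":0},{"fingers":-1,"tx":0,"ty":0.02,"tz":0,"roll":0},{"fingers":-1,"tx":0,"ty":0.025,"tz":0,"roll":0},{"fingers":-1,"tx":0,"ty":0.025,"tz":0,"roll":0},{"fingers":-1,"tx":0,"ty":0.025,"tz":0,"roll":0},{"fingers":-1,"tx":0,"ty":0.025,"tz":0,"roll":0},{"fingers":-1,"tx":0,"ty":0.025,"tz":0,"roll":0},{"fingers":-1,"tx":0,"ty":0.025,"tz":0,"roll":0}]' | grep force
python3 s.py
python3 -m crank '[{"fingers":-1,"tx":0,"ty":0.01,"tz":0,"roll":0},{"fingers":-1,"tx":0,"ty":0.02,"tz":0,"roll":0},{"fingers":-1,"tx":0,"ty":0.025,"tz":0,"roll":0},{"fingers":-1,"tx":0,"ty":0.025,"tz":0,"roll":0},{"fingers":-1,"tx":0,"ty":0.025,"tz":0,"roll":0},{"fingers":-1,"tx":0,"ty":0.025,"tz":0,"roll":0},{"fingers":-1,"tx":0,"ty":0.025,"tz":0,"roll":0},{"fingers":-1,"tx":0,"ty":0.025,"tz":0,"roll":0}]' |grep force
python3 s.py
```

```text
contact_force: [0.4, 3.5, 1.9]
t 12.2 pos [0.5804, 0.1132, 0.2181] yaw y 67.08 down [0.0002, 0.0005, -1.0] F [0.3648, 3.4886, 1.8901] T [0.7408, -0.2786, 0.0422] op 0.0135 q6 -1.11
contact_force: [0.3, 1.3, 0.0]
t 13.2 pos [0.5808, 0.1137, 0.218] yaw y 67.07 down [-0.0001, -0.0003, -1.0] F [0.305, 1.2759, 0.0312] T [0.2564, -0.2678, 0.0036] op 0.0135 q6 -1.11
```

```bash
python3 -m crank '[{"fingers":-1,"tx":0.02,"ty":0,"tz":0,"roll":0},{"fingers":-1,"tx":0.04,"ty":0,"tz":0,"roll":0},{"fingers":-1,"tx":0.06,"ty":0,"tz":0,"roll":0},{"fingers":-1,"tx":0.06,"ty":0,"tz":0,"roll":0},{"fingers":-1,"tx":0.06,"ty":0,"tz":0,"roll":0},{"fingers":-1,"tx":0.06,"ty":0,"tz":0,"roll":0},{"fingers":-1,"tx":0.06,"ty":0,"tz":0,"roll":0},{"fingers":-1,"tx":0.06,"ty":0,"tz":0,"roll":0}]' |grep force
python3 s.py
```

```text
contact_force: [-0.3, 0.4, -0.3]
t 14.2 pos [0.5808, 0.1138, 0.2157] yaw y 67.07 down [-0.0, -0.0001, -1.0] F [-0.2854, 0.393, -0.3124] T [0.322, -0.2236, -0.0369] op 0.0143 q6 -1.11
```

Pressing deeper meets no force, so the blade is in the slot. Next I press the hatch home.

```bash
python3 -m crank '[{"fingers":-1,"tx":0.02,"ty":0,"tz":0,"roll":0},{"fingers":-1,"tx":0.05,"ty":0,"tz":0,"roll":0},{"fingers":-1,"tx":0.08,"ty":0,"tz":0,"roll":0},{"fingers":-1,"tx":0.11,"ty":0,"tz":0,"roll":0},{"fingers":-1,"tx":0.14,"ty":0,"tz":0,"roll":0},{"fingers":-1,"tx":0.14,"ty":0,"tz":0,"roll":0},{"fingers":-1,"tx":0.14,"ty":0,"tz":0,"roll":0},{"fingers":-1,"tx":0.14,"ty":0,"tz":0,"roll":0}]' |grep force
python3 s.py
```

```text
contact_force: [-0.3, 1.3, 3.8]
t 15.2 pos [0.5809, 0.1138, 0.2103] yaw y 67.07 down [0.0005, -0.0001, -1.0] F [-0.2559, 1.2639, 3.7507] T [0.2803, -0.0732, -0.0148] op 0.0137 q6 -1.11
```

```bash
python3 -m crank '[{"fingers":-1,"tx":0.01,"ty":0,"tz":0,"roll":0},{"fingers":-1,"tx":0.02,"ty":0,"tz":0,"roll":0},{"fingers":-1,"tx":0.03,"ty":0,"tz":0,"roll":0},{"fingers":-1,"tx":0.04,"ty":0,"tz":0,"roll":0},{"fingers":-1,"tx":0.04,"ty":0,"tz":0,"roll":0},{"fingers":-1,"tx":0.04,"ty":0,"tz":0,"roll":0},{"fingers":-1,"tx":0.04,"ty":0,"tz":0,"roll":0},{"fingers":-1,"tx":0.04,"ty":0,"tz":0,"roll":0}]' |grep force
python3 s.py
python3 -m crank '[{"fingers":-1,"tx":0.01,"ty":0,"tz":0,"roll":0},{"fingers":-1,"tx":0.02,"ty":0,"tz":0,"roll":0},{"fingers":-1,"tx":0.02,"ty":0,"tz":0,"roll":0},{"fingers":-1,"tx":0.02,"ty":0,"tz":0,"roll":0},{"fingers":-1,"tx":0.02,"ty":0,"tz":0,"roll":0},{"fingers":-1,"tx":0.02,"ty":0,"tz":0,"roll":0},{"fingers":-1,"tx":0.02,"ty":0,"tz":0,"roll":0},{"fingers":-1,"tx":0.02,"ty":0,"tz":0,"roll":0}]' |grep force
python3 s.py
```

```text
contact_force: [-1.2, 1.0, 7.9]
t 16.2 pos [0.5809, 0.1138, 0.209] yaw y 67.07 down [0.0007, -0.0001, -1.0] F [-1.1904, 1.0205, 7.8507] T [0.1822, 0.0313, -0.0094] op 0.0137 q6 -1.11
contact_force: [-1.8, 0.4, 7.9]
t 17.2 pos [0.5809, 0.1138, 0.2084] yaw y 67.07 down [0.0009, -0.0001, -1.0] F [-1.8242, 0.3732, 7.9084] T [0.2541, 0.1367, 0.0661] op 0.0139 q6 -1.11
```

```bash
python3 -m crank '[{"fingers":-1,"tx":0.01,"ty":0,"tz":0,"roll":0},{"fingers":-1,"tx":0.02,"ty":0,"tz":0,"roll":0},{"fingers":-1,"tx":0.02,"ty":0,"tz":0,"roll":0},{"fingers":-1,"tx":0.02,"ty":0,"tz":0,"roll":0},{"fingers":-1,"tx":0.02,"ty":0,"tz":0,"roll":0},{"fingers":-1,"tx":0.02,"ty":0,"tz":0,"roll":0},{"fingers":-1,"tx":0.02,"ty":0,"tz":0,"roll":0},{"fingers":-1,"tx":0.02,"ty":0,"tz":0,"roll":0}]' |grep force
python3 s.py
python3 - <<'E'
from cell import *
for i in range(3): read_camera("side"); print(observe()["contact_force"].round(1))
E
```

```text
contact_force: [-1.1, -0.0, 10.4]
t 18.2 pos [0.581, 0.1138, 0.208] yaw y 67.08 down [0.0014, -0.0001, -1.0] F [-1.0804, -0.0021, 10.4316] T [0.1553, 0.2555, -0.0011] op 0.014 q6 -1.11
[-2.   1.   9.9]
[-1.3  0.9 10.3]
[-2.2  1.  10.7]
```

```bash
python3 -m crank '[{"fingers":-1,"tx":0.01,"ty":0,"tz":0,"roll":0},{"fingers":-1,"tx":0.02,"ty":0,"tz":0,"roll":0.1},{"fingers":-1,"tx":0.02,"ty":0,"tz":0,"roll":0.3},{"fingers":-1,"tx":0.02,"ty":0,"tz":0,"roll":0.5},{"fingers":-1,"tx":0.02,"ty":0,"tz":0,"roll":0.7},{"fingers":-1,"tx":0.02,"ty":0,"tz":0,"roll":0.9},{"fingers":-1,"tx":0.02,"ty":0,"tz":0,"roll":1},{"fingers":-1,"tx":0.02,"ty":0,"tz":0,"roll":1}]' |grep force
python3 s.py
python3 - <<'E'
from cell import *
for i in range(2): read_camera("side"); o=observe(); print(o["contact_force"].round(1),o["torque"].round(3))
E
```

```text
contact_force: [-3.3, 1.1, 14.0]
t 19.35 pos [0.581, 0.1138, 0.2079] yaw y 57.07 down [0.002, -0.0, -1.0] F [-3.3034, 1.1026, 13.9741] T [0.1934, 0.5393, 0.0816] op 0.014 q6 -0.93
[-2.9  0.  13.9] [0.189 0.529 0.049]
[-2.4  0.6 13.3] [0.175 0.591 0.03 ]
```

```bash
python3 -m crank '[{"fingers":-1,"tx":0,"ty":-0.005,"tz":-0.008,"roll":0.2},{"fingers":-1,"tx":0,"ty":-0.005,"tz":-0.008,"roll":0.5},{"fingers":-1,"tx":0,"ty":-0.005,"tz":-0.008,"roll":0.8},{"fingers":-1,"tx":0,"ty":-0.005,"tz":-0.008,"roll":1.1},{"fingers":-1,"tx":0,"ty":-0.005,"tz":-0.008,"roll":1.4},{"fingers":-1,"tx":0,"ty":-0.005,"tz":-0.008,"roll":1.7},{"fingers":-1,"tx":0,"ty":-0.005,"tz":-0.008,"roll":2},{"fingers":-1,"tx":0,"ty":-0.005,"tz":-0.008,"roll":2}]' |grep force
python3 s.py
python3 - <<'E'
from cell import *
for i in range(2): read_camera("side"); o=observe(); print(o["contact_force"].round(1),o["torque"].round(3))
E
```

```text
contact_force: [-2.0, 1.3, 14.1]
t 20.45 pos [0.5809, 0.1138, 0.2079] yaw y 37.05 down [0.0027, 0.0001, -1.0] F [-1.9931, 1.2716, 14.1127] T [0.1984, 0.276, -0.027] op 0.0136 q6 -0.58
[-2.1  0.7 14.2] [0.22  0.37  0.037]
[-2.2  0.1 12.3] [0.161 0.33  0.009]
```

```bash
python3 -m crank '[{"fingers":-1,"tx":0,"ty":0,"tz":0,"roll":0.2},{"fingers":-1,"tx":0,"ty":0,"tz":0,"roll":0.5},{"fingers":-1,"tx":0,"ty":0,"tz":0,"roll":0.8},{"fingers":-1,"tx":0,"ty":0,"tz":0,"roll":1.1},{"fingers":-1,"tx":0,"ty":0,"tz":0,"roll":1.4},{"fingers":-1,"tx":0,"ty":0,"tz":0,"roll":1.7},{"fingers":-1,"tx":0,"ty":0,"tz":0,"roll":2},{"fingers":-1,"tx":0,"ty":0,"tz":0,"roll":2}]' |grep force
python3 s.py
python3 - <<'E'
from cell import *
for i in range(2): read_camera("side"); o=observe(); print(o["contact_force"].round(1),o["torque"].round(3))
E
```

```text
contact_force: [-2.1, 0.7, 12.6]
t 21.55 pos [0.5809, 0.1139, 0.2079] yaw y 17.05 down [0.0028, 0.0002, -1.0] F [-2.0547, 0.7283, 12.5975] T [0.2282, 0.3469, 0.1015] op 0.0136 q6 -0.23
[-3.1  0.9 13.5] [0.189 0.341 0.046]
[-1.5  0.9 12.6] [0.222 0.351 0.053]
```

```bash
python3 -m crank '[{"fingers":-1,"tx":0,"ty":0,"tz":0,"roll":0.2},{"fingers":-1,"tx":0,"ty":0,"tz":0,"roll":0.5},{"fingers":-1,"tx":0,"ty":0,"tz":0,"roll":0.8},{"fingers":-1,"tx":0,"ty":0,"tz":0,"roll":1.1},{"fingers":-1,"tx":0,"ty":0,"tz":0,"roll":1.4},{"fingers":-1,"tx":0,"ty":0,"tz":0,"roll":1.7},{"fingers":-1,"tx":0,"ty":0,"tz":0,"roll":2},{"fingers":-1,"tx":0,"ty":0,"tz":0,"roll":2}]' |grep force
python3 s.py
python3 - <<'E'
from cell import *
for i in range(2): read_camera("side"); o=observe(); print(o["contact_force"].round(1),o["torque"].round(3))
E
python3 -m crank '[{"fingers":-1,"tx":0,"ty":0,"tz":0,"roll":0.05},{"fingers":-1,"tx":0,"ty":0,"tz":0,"roll":0.1},{"fingers":-1,"tx":0,"ty":0,"tz":0,"roll":0.15},{"fingers":-1,"tx":0,"ty":0,"tz":0,"roll":0.2},{"fingers":-1,"tx":0,"ty":0,"tz":0,"roll":0.25},{"fingers":-1,"tx":0,"ty":0,"tz":0,"roll":0.3},{"fingers":-1,"tx":0,"ty":0,"tz":0,"roll":0.3},{"fingers":-1,"tx":0,"ty":0,"tz":0,"roll":0.3}]' |grep force
python3 s.py
python3 - <<'E'
from cell import *
for i in range(3): read_camera("side"); o=observe(); print(o["contact_force"].round(1),o["torque"].round(3))
E
```

```text
contact_force: [-1.0, 2.1, 13.7]
t 22.65 pos [0.5809, 0.1139, 0.2079] yaw y -2.96 down [0.0029, 0.0003, -1.0] F [-0.979, 2.1349, 13.7129] T [0.2186, 0.3622, 0.0617] op 0.0139 q6 0.12
[-1.7  1.2 13.5] [ 0.298  0.382 -0.015]
[-1.6  1.  13.7] [0.252 0.328 0.02 ]
contact_force: [-1.7, 0.4, 13.8]
t 23.75 pos [0.581, 0.1139, 0.2079] yaw y -5.92 down [0.0029, 0.0003, -1.0] F [-1.7121, 0.3746, 13.7572] T [0.2707, 0.34, 0.0322] op 0.0139 q6 0.17
[-2.2  2.2 14.4] [0.221 0.331 0.067]
[-2.3  1.2 13.3] [ 0.291  0.364 -0.026]
[-2.   1.  13.7] [ 0.311  0.322 -0.008]
```

```bash
cat > w.py <<'E'
from cell import *
import numpy as np
A=[]
for i in range(4): read_camera("side"); o=observe(); A.append(np.r_[o["contact_force"],o["torque"]])
print(np.mean(A,0).round(3))
E
python3 -m crank '[{"fingers":-1,"tx":0,"ty":0,"tz":0,"roll":0.05},{"fingers":-1,"tx":0,"ty":0,"tz":0,"roll":0.1},{"fingers":-1,"tx":0,"ty":0,"tz":0,"roll":0.15},{"fingers":-1,"tx":0,"ty":0,"tz":0,"roll":0.2},{"fingers":-1,"tx":0,"ty":0,"tz":0,"roll":0.2},{"fingers":-1,"tx":0,"ty":0,"tz":0,"roll":0.2},{"fingers":-1,"tx":0,"ty":0,"tz":0,"roll":0.2},{"fingers":-1,"tx":0,"ty":0,"tz":0,"roll":0.2}]' |grep force
python3 s.py; python3 w.py
python3 -m crank '[{"fingers":-1,"tx":0,"ty":0,"tz":0,"roll":0.05},{"fingers":-1,"tx":0,"ty":0,"tz":0,"roll":0.1},{"fingers":-1,"tx":0,"ty":0,"tz":0,"roll":0.15},{"fingers":-1,"tx":0,"ty":0,"tz":0,"roll":0.15},{"fingers":-1,"tx":0,"ty":0,"tz":0,"roll":0.15},{"fingers":-1,"tx":0,"ty":0,"tz":0,"roll":0.15},{"fingers":-1,"tx":0,"ty":0,"tz":0,"roll":0.15},{"fingers":-1,"tx":0,"ty":0,"tz":0,"roll":0.15}]' |grep force
python3 s.py; python3 w.py
```

```text
contact_force: [-2.5, 1.5, 14.0]
t 24.9 pos [0.5809, 0.114, 0.2079] yaw y -7.92 down [0.0028, 0.0003, -1.0] F [-2.5477, 1.5148, 14.0367] T [0.2833, 0.3411, 0.0095] op 0.0138 q6 0.2
[-1.797  1.167 13.398  0.233  0.333  0.046]
contact_force: [-2.2, 0.9, 13.2]
t 26.1 pos [0.5809, 0.114, 0.2079] yaw y -9.42 down [0.0028, 0.0003, -1.0] F [-2.2336, 0.9162, 13.1643] T [0.2713, 0.3622, 0.0658] op 0.0142 q6 0.23
[-1.63   1.603 13.237  0.264  0.349  0.018]
```

```bash
python3 -m crank '[{"fingers":-1,"tx":0,"ty":0,"tz":0,"roll":0.05},{"fingers":-1,"tx":0,"ty":0,"tz":0,"roll":0.1},{"fingers":-1,"tx":0,"ty":0,"tz":0,"roll":0.15},{"fingers":-1,"tx":0,"ty":0,"tz":0,"roll":0.2},{"fingers":-1,"tx":0,"ty":0,"tz":0,"roll":0.2},{"fingers":-1,"tx":0,"ty":0,"tz":0,"roll":0.2},{"fingers":-1,"tx":0,"ty":0,"tz":0,"roll":0.2},{"fingers":-1,"tx":0,"ty":0,"tz":0,"roll":0.2}]' |grep force
python3 s.py; python3 w.py
python3 -m crank '[{"fingers":-1,"tx":0,"ty":0,"tz":0,"roll":0.05},{"fingers":-1,"tx":0,"ty":0,"tz":0,"roll":0.1},{"fingers":-1,"tx":0,"ty":0,"tz":0,"roll":0.15},{"fingers":-1,"tx":0,"ty":0,"tz":0,"roll":0.15},{"fingers":-1,"tx":0,"ty":0,"tz":0,"roll":0.15},{"fingers":-1,"tx":0,"ty":0,"tz":0,"roll":0.15},{"fingers":-1,"tx":0,"ty":0,"tz":0,"roll":0.15},{"fingers":-1,"tx":0,"ty":0,"tz":0,"roll":0.15}]' |grep force
python3 s.py; python3 w.py
```

```text
contact_force: [-1.3, 1.3, 12.6]
t 27.3 pos [0.5809, 0.114, 0.2079] yaw y -11.42 down [0.0028, 0.0003, -1.0] F [-1.3137, 1.3164, 12.5934] T [0.2772, 0.3486, 0.0589] op 0.0136 q6 0.26
[-2.248  0.952 13.513  0.244  0.353  0.041]
contact_force: [-1.6, 1.2, 13.1]
t 28.5 pos [0.5811, 0.1139, 0.2079] yaw y -12.92 down [0.0032, 0.0002, -1.0] F [-1.6293, 1.2191, 13.1477] T [0.2065, 0.2312, 0.0648] op 0.0138 q6 0.29
[-1.339  1.204 13.484  0.22   0.227  0.043]
```

```bash
python3 -m crank '[{"fingers":-1,"tx":0,"ty":0,"tz":0,"roll":0.05},{"fingers":-1,"tx":0,"ty":0,"tz":0,"roll":0.1},{"fingers":-1,"tx":0,"ty":0,"tz":0,"roll":0.15},{"fingers":-1,"tx":0,"ty":0,"tz":0,"roll":0.2},{"fingers":-1,"tx":0,"ty":0,"tz":0,"roll":0.2},{"fingers":-1,"tx":0,"ty":0,"tz":0,"roll":0.2},{"fingers":-1,"tx":0,"ty":0,"tz":0,"roll":0.2},{"fingers":-1,"tx":0,"ty":0,"tz":0,"roll":0.2}]' |grep force
python3 s.py; python3 w.py
python3 - <<'E'
from h import *
p,d=read_camera("side"); x0,y0=195,150; q=cv2.resize(p[y0:y0+75,x0:x0+75],None,fx=8,fy=8,interpolation=cv2.INTER_CUBIC); cv2.imwrite("pics/z5.png",cv2.convertScaleAbs(q,alpha=1.7)[:,:,::-1])
E
```

```text
contact_force: [-1.5, 1.8, 12.0]
t 29.7 pos [0.5811, 0.1139, 0.2079] yaw y -14.9 down [0.0032, 0.0002, -1.0] F [-1.5294, 1.7611, 11.9668] T [0.2236, 0.2591, 0.0951] op 0.0139 q6 0.32
[-1.374  1.093 13.015  0.224  0.27   0.172]
```

View pics/z5.png

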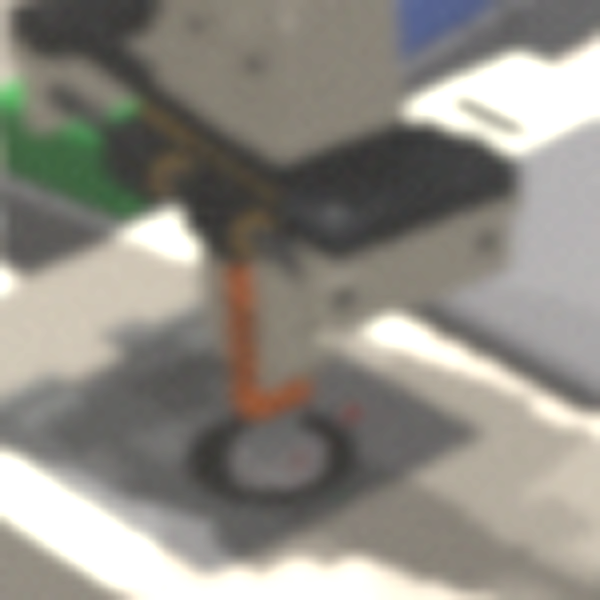

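The side picture shows the key seated, with its broad side along the hatch's y. The torque rose to 0.17 N m at yaw −14.9°, so this is the stop. I back the torque off inside the blade play and lift out.

```bash
python3 -m crank '[{"fingers":-1,"tx":0,"ty":0,"tz":0,"roll":-0.1},{"fingers":-1,"tx":0,"ty":0,"tz":0,"roll":-0.25},{"fingers":-1,"tx":0,"ty":0,"tz":0,"roll":-0.3},{"fingers":-1,"tx":-0.03,"ty":0,"tz":0,"roll":-0.3},{"fingers":-1,"tx":-0.06,"ty":0,"tz":0,"roll":-0.3},{"fingers":-1,"tx":-0.09,"ty":0,"tz":0,"roll":-0.3},{"fingers":-1,"tx":-0.1,"ty":0,"tz":0,"roll":-0.3},{"fingers":-1,"tx":-0.1,"ty":0,"tz":0,"roll":-0.3}]' |grep force
python3 s.py; python3 w.py
python3 -m crank '[{"fingers":-1,"tx":-0.05,"ty":0,"tz":0,"roll":0},{"fingers":-1,"tx":-0.1,"ty":0,"tz":0,"roll":0},{"fingers":-1,"tx":-0.2,"ty":0,"tz":0,"roll":0},{"fingers":-1,"tx":-0.4,"ty":0,"tz":0,"roll":0},{"fingers":-1,"tx":-0.8,"ty":0,"tz":0,"roll":0},{"fingers":-1,"tx":-1.3,"ty":0,"tz":0,"roll":0},{"fingers":-1,"tx":-1.6,"ty":0,"tz":0,"roll":0},{"fingers":-1,"tx":-1.6,"ty":0,"tz":0,"roll":0}]' |grep force
python3 s.py
```

```text
contact_force: [6.3, 1.8, -3.1]
t 30.95 pos [0.5808, 0.1137, 0.2095] yaw y -11.93 down [0.0004, -0.0001, -1.0] F [6.3143, 1.756, -3.1326] T [0.1973, -1.2448, 0.0118] op 0.0137 q6 0.27
[ 5.283  0.92  -3.218  0.22  -1.204  0.068]
contact_force: [-0.1, -0.3, -0.7]
t 32.15 pos [0.5807, 0.1139, 0.2755] yaw y -11.92 down [0.0023, 0.0001, -1.0] F [-0.0652, -0.2597, -0.7202] T [0.0119, -0.079, -0.0317] op 0.0141 q6 0.27
```

```bash
python3 -m crank '[{"fingers":-1,"tx":-0.3,"ty":0,"tz":0.3,"roll":-0.5},{"fingers":-1,"tx":-0.3,"ty":-0.1,"tz":1.1,"roll":-1.2},{"fingers":-1,"tx":-0.3,"ty":-0.2,"tz":2.1,"roll":-2},{"fingers":-1,"tx":-0.3,"ty":-0.3,"tz":3.3,"roll":-3},{"fingers":-1,"tx":-0.3,"ty":-0.4,"tz":4.5,"roll":-4},{"fingers":-1,"tx":-0.3,"ty":-0.45,"tz":5.5,"roll":-5},{"fingers":-1,"tx":-0.3,"ty":-0.5,"tz":6.2,"roll":-5.7},{"fingers":-1,"tx":-0.3,"ty":-0.5,"tz":6.5,"roll":-6}]' |grep force
python3 s.py
python3 - <<'E'
from h import *
p,d=read_camera("top"); s,ds=read_camera("side")
D=np.load("top0.npz")["d"]
a=cv2.resize(p[186:210,226:252],None,fx=14,fy=14,interpolation=cv2.INTER_NEAREST); b=cv2.resize(s[180:225,200:260],None,fx=7,fy=7,interpolation=cv2.INTER_CUBIC)
o=np.zeros((340,790,3),np.uint8);o[:336,:364]=a;o[:315,364:784]=b;cv2.imwrite("pics/z6.png",cv2.convertScaleAbs(o,alpha=1.4)[:,:,::-1])
# hatch height at front edge: before/after
for q in((.56,.16),(.555,.10),(.55,.08)):
    u,v=np.round(proj("top",[*q,.155])).astype(int)
    print(q,[np.median([pt("top",i,j,E[j,i])[2] for i in range(u-1,u+2) for j in range(v-1,v+2)]).round(4) for E in(D,d)])
E
```

```text
contact_force: [-0.6, 0.0, -0.3]
t 33.15 pos [0.5062, -0.1379, 0.2854] yaw y 48.11 down [-0.0016, 0.0004, -1.0] F [-0.6139, 0.0462, -0.283] T [-0.0047, -0.1665, -0.0253] op 0.0139 q6 -1.25
(0.56, 0.16) [np.float64(0.1578), np.float64(0.1531)]
(0.555, 0.1) [np.float64(0.1572), np.float64(0.1512)]
(0.55, 0.08) [np.float64(0.1575), np.float64(0.1503)]
```

View pics/z6.png

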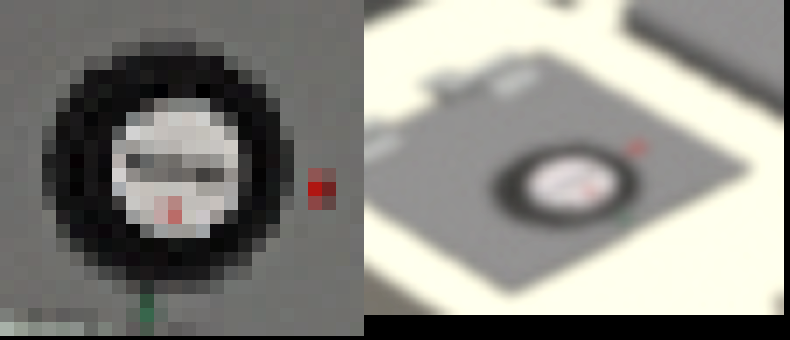

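The top view shows the slot along the hatch's y, from (130,160) to (215,175). The disc's red dot points at the green mark at (147,300). The hatch front's height fell from 0.157 to 0.151 m, so it is flush. The key goes back next.

```bash
python3 -m crank '[{"fingers":-1,"tx":0,"ty":-0.6,"tz":0.3,"roll":-0.8},{"fingers":-1,"tx":0,"ty":-1.4,"tz":0.7,"roll":-1.6},{"fingers":-1,"tx":0,"ty":-2.3,"tz":1.2,"roll":-2.4},{"fingers":-1,"tx":0,"ty":-3.1,"tz":1.6,"roll":-3.3},{"fingers":-1,"tx":0,"ty":-3.8,"tz":2,"roll":-4.2},{"fingers":-1,"tx":0,"ty":-4.2,"tz":2.2,"roll":-5},{"fingers":-1,"tx":0,"ty":-4.28,"tz":2.25,"roll":-5.77},{"fingers":-1,"tx":0,"ty":-4.28,"tz":2.25,"roll":-5.77}]' |grep force
python3 s.py
python3 - <<'E'
from h import *
s,ds=read_camera("side"); o=observe()
P=o["tool_pos"]; 
for dz in (-.0629,-.039,-.0099): print(dz,proj("side",P+[0,0,dz]).round(1))
x0,y0=310,90
q=cv2.resize(s[y0:y0+110,x0:x0+75],None,fx=5.4,fy=5.4,interpolation=cv2.INTER_CUBIC); cv2.imwrite("pics/z7.png",cv2.convertScaleAbs(q,alpha=1.5)[:,:,::-1])
E
python3 s.py
```

```text
contact_force: [0.5, 0.4, -0.8]
t 34.25 pos [0.4598, -0.3235, 0.2856] yaw y 105.65 down [-0.0007, 0.0009, -1.0] F [0.4773, 0.3899, -0.7578] T [0.1268, -0.1327, -0.0065] op 0.014 q6 -2.59
-0.0629 [353.4 136.3]
-0.039 [354.  129.1]
-0.0099 [354.7 120.2]
t 34.3 pos [0.4598, -0.3233, 0.2857] yaw y 105.6 down [-0.0006, 0.0008, -1.0] F [0.0588, -0.6807, -0.4882] T [0.1416, -0.1597, 0.0118] op 0.0137 q6 -2.59
```

View pics/z7.png

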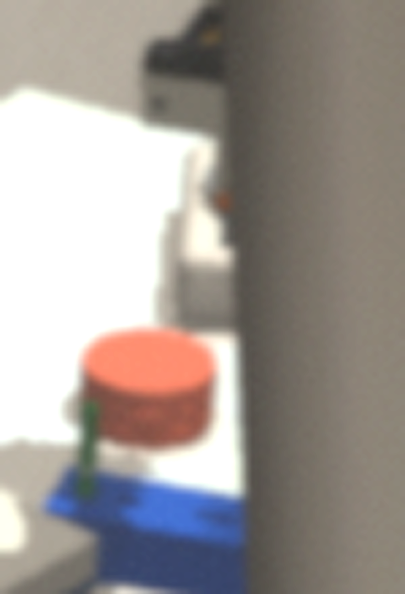

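The arm hides the key here, so I lower it with a small correction and check by feel.

```bash
python3 -m crank '[{"fingers":-1,"tx":0.5,"ty":-0.04,"tz":-0.035,"roll":0},{"fingers":-1,"tx":1.2,"ty":-0.04,"tz":-0.035,"roll":0},{"fingers":-1,"tx":2,"ty":-0.04,"tz":-0.035,"roll":0},{"fingers":-1,"tx":2.8,"ty":-0.04,"tz":-0.035,"roll":0},{"fingers":-1,"tx":3.5,"ty":-0.04,"tz":-0.035,"roll":0},{"fingers":-1,"tx":4,"ty":-0.04,"tz":-0.035,"roll":0},{"fingers":-1,"tx":4.2,"ty":-0.04,"tz":-0.035,"roll":0},{"fingers":-1,"tx":4.2,"ty":-0.04,"tz":-0.035,"roll":0}]' |grep force
python3 s.py
python3 -m crank '[{"fingers":-1,"tx":0.1,"ty":0,"tz":0,"roll":0},{"fingers":-1,"tx":0.15,"ty":0,"tz":0,"roll":0},{"fingers":-1,"tx":0.2,"ty":0,"tz":0,"roll":0},{"fingers":-1,"tx":0.25,"ty":0,"tz":0,"roll":0},{"fingers":-1,"tx":0.3,"ty":0,"tz":0,"roll":0},{"fingers":-1,"tx":0.3,"ty":0,"tz":0,"roll":0},{"fingers":-1,"tx":0.3,"ty":0,"tz":0,"roll":0},{"fingers":-1,"tx":0.3,"ty":0,"tz":0,"roll":0}]' |grep force
python3 s.py
```

```text
contact_force: [-0.3, -0.2, -1.4]
t 35.3 pos [0.4589, -0.3255, 0.1181] yaw y 105.73 down [-0.0003, 0.0003, -1.0] F [-0.3375, -0.1701, -1.3761] T [0.1413, -0.136, 0.0343] op 0.0141 q6 -2.6
contact_force: [-0.1, -0.2, -0.0]
t 36.3 pos [0.4588, -0.326, 0.1062] yaw y 105.77 down [0.0001, -0.0002, -1.0] F [-0.0833, -0.1576, -0.0148] T [0.0992, -0.125, -0.0104] op 0.0138 q6 -2.6
```

```bash
python3 -m crank '[{"fingers":-1,"tx":0.05,"ty":0.015,"tz":0,"roll":0},{"fingers":-1,"tx":0.1,"ty":0.015,"tz":0,"roll":0},{"fingers":-1,"tx":0.15,"ty":0.015,"tz":0,"roll":0},{"fingers":-1,"tx":0.2,"ty":0.015,"tz":0,"roll":0},{"fingers":-1,"tx":0.25,"ty":0.015,"tz":0,"roll":0},{"fingers":-1,"tx":0.3,"ty":0.015,"tz":0,"roll":0},{"fingers":-1,"tx":0.3,"ty":0.015,"tz":0,"roll":0},{"fingers":-1,"tx":0.3,"ty":0.015,"tz":0,"roll":0}]' |grep force
python3 s.py
python3 -m crank '[{"fingers":-1,"tx":0.04,"ty":0,"tz":0,"roll":0},{"fingers":-1,"tx":0.08,"ty":0,"tz":0,"roll":0},{"fingers":-1,"tx":0.12,"ty":0,"tz":0,"roll":0},{"fingers":-1,"tx":0.16,"ty":0,"tz":0,"roll":0},{"fingers":-1,"tx":0.19,"ty":0,"tz":0,"roll":0},{"fingers":-1,"tx":0.2,"ty":0,"tz":0,"roll":0},{"fingers":-1,"tx":0.2,"ty":0,"tz":0,"roll":0},{"fingers":-1,"tx":0.2,"ty":0,"tz":0,"roll":0}]' |grep force
python3 s.py
```

```text
contact_force: [-0.2, -1.8, -1.6]
t 37.3 pos [0.4586, -0.3254, 0.0941] yaw y 105.77 down [-0.0001, -0.0001, -1.0] F [-0.2204, -1.7616, -1.5721] T [-0.0845, -0.2425, 0.0243] op 0.0139 q6 -2.6
contact_force: [0.5, -1.5, -1.6]
t 38.3 pos [0.4586, -0.3254, 0.0861] yaw y 105.77 down [0.0, -0.0002, -1.0] F [0.4981, -1.484, -1.6042] T [-0.1267, -0.2495, -0.0125] op 0.0142 q6 -2.6
```

Only 2.2 mm is left to the seat. I go down the last of it until the foot touches.

```bash
python3 -m crank '[{"fingers":-1,"tx":0.02,"ty":0,"tz":0,"roll":0},{"fingers":-1,"tx":0.04,"ty":0,"tz":0,"roll":0},{"fingers":-1,"tx":0.05,"ty":0,"tz":0,"roll":0},{"fingers":-1,"tx":0.055,"ty":0,"tz":0,"roll":0},{"fingers":-1,"tx":0.055,"ty":0,"tz":0,"roll":0},{"fingers":-1,"tx":0.055,"ty":0,"tz":0,"roll":0},{"fingers":-1,"tx":0.055,"ty":0,"tz":0,"roll":0},{"fingers":-1,"tx":0.055,"ty":0,"tz":0,"roll":0}]' |grep force
python3 s.py; python3 w.py
```

```text
contact_force: [0.7, -1.4, -0.4]
t 39.3 pos [0.4586, -0.3253, 0.0839] yaw y 105.77 down [0.0001, -0.0001, -1.0] F [0.7023, -1.354, -0.3824] T [-0.159, -0.1878, 0.0022] op 0.0139 q6 -2.6
[ 0.515 -1.526 -0.269 -0.166 -0.278  0.009]
```

```bash
python3 -m crank '[{"fingers":-0.7,"tx":0.01,"ty":0,"tz":0,"roll":0},{"fingers":-0.6,"tx":0.01,"ty":0,"tz":0,"roll":0},{"fingers":-0.4,"tx":0.01,"ty":0,"tz":0,"roll":0},{"fingers":-0.2,"tx":0.01,"ty":0,"tz":0,"roll":0},{"fingers":0,"tx":0.01,"ty":0,"tz":0,"roll":0},{"fingers":0,"tx":0.01,"ty":0,"tz":0,"roll":0},{"fingers":0,"tx":0.01,"ty":0,"tz":0,"roll":0},{"fingers":0,"tx":0.01,"ty":0,"tz":0,"roll":0}]' |grep force
python3 s.py
python3 -m crank '[{"fingers":0,"tx":-0.4,"ty":0,"tz":0,"roll":0},{"fingers":0,"tx":-1,"ty":0,"tz":0,"roll":0},{"fingers":0,"tx":-2,"ty":0,"tz":0,"roll":0},{"fingers":0,"tx":-3,"ty":0,"tz":0,"roll":0},{"fingers":0,"tx":-4,"ty":0,"tz":0,"roll":0},{"fingers":0,"tx":-4.8,"ty":0,"tz":0,"roll":0},{"fingers":0,"tx":-5,"ty":0,"tz":0,"roll":0},{"fingers":0,"tx":-5,"ty":0,"tz":0,"roll":0}]' |grep force
python3 s.py
python3 -m crank '[{"fingers":0,"tx":0,"ty":-0.4,"tz":-0.6,"roll":0},{"fingers":0,"tx":0,"ty":-0.8,"tz":-1.3,"roll":0},{"fingers":0,"tx":0,"ty":-1.3,"tz":-2.2,"roll":0},{"fingers":0,"tx":0,"ty":-1.8,"tz":-3.2,"roll":0},{"fingers":0,"tx":0,"ty":-2.2,"tz":-4.2,"roll":0},{"fingers":0,"tx":0,"ty":-2.5,"tz":-5,"roll":0},{"fingers":0,"tx":0,"ty":-2.5,"tz":-5.3,"roll":0},{"fingers":0,"tx":0,"ty":-2.5,"tz":-5.3,"roll":0}]' |grep force
python3 s.py
python3 - <<'E'
from h import *
p,d=read_camera("top"); s,ds=read_camera("side"); p0=np.load("top0.npz")["p"]
a=cv2.resize(p[140:265,205:395],(600,395),interpolation=cv2.INTER_CUBIC); b=cv2.resize(s[145:205,305:375],(190,163),interpolation=cv2.INTER_CUBIC)
c=cv2.resize(p[220:248,355:383],(196,196),interpolation=cv2.INTER_NEAREST)
o=np.zeros((400,800,3),np.uint8);o[:395,:600]=a;o[:163,605:795]=b;o[200:396,602:798]=c
cv2.imwrite("pics/z8.png",cv2.convertScaleAbs(o,alpha=1.3)[:,:,::-1])
m=mask(p,(0,110,60),(18,255,255),(355,220,385,250)); ys,xs=np.nonzero(m)
print(len(xs),xs.mean(),ys.mean(),np.median([pt("top",x,y,d[y,x]) for x,y in zip(xs,ys)],0).round(3))
E
```

```text
contact_force: [-0.4, 0.4, 0.8]
t 40.5 pos [0.4586, -0.3254, 0.0835] yaw y 105.77 down [0.0001, -0.0001, -1.0] F [-0.4163, 0.3797, 0.7601] T [0.0761, -0.1601, -0.0388] op 0.046 q6 -2.6
contact_force: [0.1, 0.5, -1.0]
t 41.5 pos [0.4584, -0.3252, 0.2836] yaw y 105.77 down [0.0002, -0.0003, -1.0] F [0.1495, 0.4769, -1.0045] T [0.1568, -0.1756, 0.0436] op 0.0459 q6 -2.6
contact_force: [0.5, -0.4, -0.5]
t 42.5 pos [0.2814, -0.4787, 0.2825] yaw y 105.71 down [-0.0005, 0.0021, -1.0] F [0.4527, -0.4012, -0.5378] T [0.1697, -0.1588, -0.0084] op 0.0461 q6 -3.02
26 369.34615384615387 234.0 [ 0.459 -0.322  0.101]
```

View pics/z8.png

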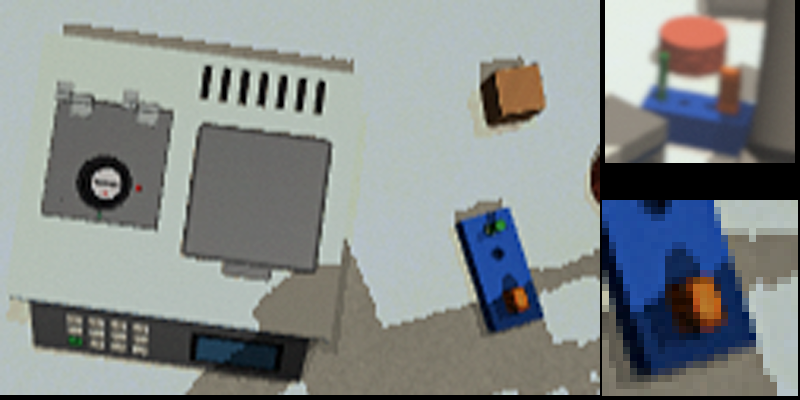

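The key stands upright in its slot at (516,298), with its top at 0.101 m as before. The hatch is flush with the slot along y, and the gripper is clear.

```bash
python3 -c "
from cell import *
print(hand_in())"
```

```text
the job is handed in; nothing more can be done
None
```

The lamp hatch is shut and locked, and the orange key is back in its slot in the tool stand. I handed in at about 42.6 s of the 72 s allowed.

**What I did:** I found the slot by eye, then felt for it with the blade at 2–3 N. I pressed the hatch home with about 13–14 N and turned the latch clockwise. At the stop the torque rose from about 0.05 to 0.17 N m. I then backed off within the blade play and lifted the key out.

**Last checks:**
- **Hatch:** the top camera's depth put its front edge at 0.150–0.153 m, down from 0.157. It stayed down with the key away.
- **Latch:** the slot lies along the hatch's y, with the disc's dot pointing at the green mark.
- **Key:** it stands upright in its slot, top at 0.101 m as at the start, about 2 mm from where it stood, within the slot's play.
- **Robot:** it touches nothing, and the marker, tool stand and lamp carton look unmoved. I did not check the other objects again.

**What disagreed:**
- The stop came about 2–3° later than my estimate of the hatch's angle and the blade play predicted.
- There was a brief side load of about 6 N on the key while lifting it out of the latch.
- In one blurred side picture taken while turning, the latch dot seemed short of locked. The later view from above showed it locked.
- The arm hid the key during the return, so I lowered it by feel and confirmed it by camera afterwards.

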